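# Seat the board's parts and index the carrier to the test station

### The job

The circuit board in the sliding carrier is being made ready for test: press the tall plug-in relay and the flat square chip down until each is fully home in its socket, and press the hinged shield lid fully shut. Then push the carrier along its rails to the test station, until it clicks into the detent with its pointer opposite the fixture's pointer, without running past it. Leave the other things on the bench where they are.

Things in the scene. Friction and masses are not known exactly. Their poses are not given: they have to be found in the camera images.
- fixture: Fixed steel test fixture, base plate 180 (x) x 450 (y) x 10 mm, with two rails along its y axis. Origin: centre of the underside, on the bench. The carrier slides towards the fixture's +y. End stops to 26 mm high at both ends.
- carrier (a joint): Carrier position along the rails (m), growing to the fixture's +y; range 0 to 0.19. The test station is at 0.130: a sprung ball drops into a notch and pulls the carrier in from about 2 mm either side. Sliding takes about 2 N. Plate 140 (x) x 223 (y) mm under a green board (surface 43 mm above the bench). Its pointer is at y = -0.09 + value in the fixture frame.
- handle_top (a point): Top centre of the carrier's upright black push handle, a block 34 (x) x 12 (y) mm in plan, from 35 to 81 mm above the bench, at the trailing (-y) end of the carrier, 115 mm behind its pointer. Its -y face, 6 mm behind this point, can be pushed with shut fingers: nothing behind it is higher than 35 mm. The relay is 33 mm clear on its +y side. Axes as the fixture's.
- carrier_pointer (a point): Tip of the small dark pointer on the carrier's +x edge, 43 mm above the bench; moves with the carrier.
- station (a point): Tip of the fixture's fixed dark pointer post (14 x 10 x 40 mm) beside the rails on the +x side. When the carrier is in the detent, the carrier's pointer has the same y in the fixture frame as this.
- relay (a joint): How far the relay has been pressed in (m): 0 stands 8 mm proud, 0.008 is fully home on its socket. Takes about 8 N, stays where it is left, cannot be pulled out.
- relay_top (a point): Centre of the top face of the grey plug-in relay, 28 x 28 mm in plan and 36 mm tall, moving vertically in a cream socket; fully home its top is 85 mm above the bench. Brass pins show below it while it is proud. The piece nearest the handle.
- chip (a joint): How far the chip has been pressed in (m): 0 stands 6 mm proud, 0.006 is fully home. Takes about 7 N, stays where it is left.
- chip_top (a point): Centre of the top face of the flat square black chip, 38 x 38 x 8 mm, moving vertically in a cream socket 46 x 46 mm; fully home its top is 56 mm above the bench. The large piece farthest from the handle.
- lid (a joint): Opening angle of the shield lid (rad): 0 is shut, grows as it opens upward. The stiff hinge stays where it is left (about 0.3 N m).
- lid_press (a point): Point on the outer face of the steel shield lid to press on, 50 mm from its hinge, in the middle of its width. The lid is 64 mm from hinge to free edge (plus an 8 mm tab), 56 mm wide, 4 mm thick, over a steel can in the middle of the board. Shut, its outer face is level, 59 mm above the bench.
- lid_hinge (a point): Middle of the lid's hinge line, on its fixture +x side, parallel to the fixture's y axis, 59 mm above the bench.
- meter: Grey multimeter lying flat, 85 x 170 x 41 mm; origin at the centre of the underside. Bystander.
- screwdriver: Screwdriver lying flat, about 200 mm long; bystander.
- spool: Solder spool standing on end, 60 mm diameter, 42 mm tall; origin at the centre of the underside. Bystander.
- jar: Small amber jar with black cap, 50 mm diameter, 50 mm tall; origin at the centre of the underside. Bystander.

How it is judged:
On the way, in this order (a step that is already met when the one before it is completed fails the run):
1. relay and chip fully home and the shield lid shut (value of joint relay above 0.0066 m and value of joint chip above 0.0046 m and value of joint lid below 0.035 rad), for 0.2 s.
2. carrier at rest in the test station's detent (value of joint carrier between 0.128 and 0.132 m and velocity of joint carrier between -0.005 and 0.005 m/s), for 0.3 s.
At the end, for the whole second after the job is handed in: Relay and chip within 1.4 mm of fully home, lid within 0.035 rad of shut, and the carrier at rest within 2 mm of the test station (0.130) (all of step 1 and all of step 2); the robot touches nothing.
It fails at once if the carrier runs more than 10 mm past the test station (value of joint carrier above 0.14 m).
It fails at once if a bystander is moved by more than 30 mm (distance of any of meter, screwdriver, spool, jar from where it was at the start of the episode above 0.03 m).
It also fails if it takes over 54 s, if anything falls off the work surface, if the arm or the gripper's body presses on something with over 40 N, if the wrist force passes 120 N, or if a joint passes its speed limit or range.

### The arm

A 7-joint arm with a two-finger parallel gripper is mounted at the origin on the work surface. World frame = base frame: x ahead of the robot, y to its left, z up, the work surface at z = 0. Lengths are in m, angles in rad, forces in N, time in s.
With the tool pointing down it reaches from about 0.35 to 0.9 m from the base axis. Payload 8.1 kg.
Tool frame: the origin (TCP) lies on the centre line of the jaws, within the pads' length; the fingertips stand 14 mm ahead of it and the grasp point (between the pads) lies 5 mm behind it; z points along the fingers, y is the line along which they close (so a half turn about z gives the same grasp; the last joint's range is limited). The gripper opens to 92 mm and grips with 3 to 60 N. Pads are 19 mm wide; open, the fingers measure 130 mm over their backs; the gripper's body (75 mm by 190 mm) begins 47 mm behind the grasp point.
Start: joints at [-1.39, 0.434, 0.025, 1.573, -0.012, 1.134, -0.075], TCP at [0.175, 0.6, 0.241] pointing down, gripper open.
Joint ranges: [-2.62, 2.62], [-0.44, 2.09], [-1.27, 1.32], [0.08, 2.57], [-1.32, 4.46], [0.12, 2], [-2.74, 2.74]. Speed limits (rad/s): [2.22, 2.22, 3.01, 3.01, 3.14, 3.14, 3.14].

### API

Orientations are given as [roll, pitch, yaw] about the fixed x, y, z axes, in that order (R = Rz(yaw) Ry(pitch) Rx(roll)).
In Python, from cell import ctrl gives the robot as it stands. The module is installed in compiled form; this text tells all that it offers.
- The arm moves only by the tool carry_out, never from a script. Its argument "plan" is a list of rows, each a list of 3 entries, a list of its own where there are three numbers: the opening, from 0 (shut) to 1 (fully open), then the shift along the world's x, y, z in mm, then the turn, a rotation vector about the world's x, y, z in rad. A call has 1 to 20 rows; each row is the pose to reach, as a shift and turn from the pose commanded when the call began; what a row does not reach only later rows make up. A row lasts 1/12 s, in which the tool goes at most 41.7 mm and 7.16 degrees, less where a joint would pass 70% of its speed; a pose out of reach is approached as far as the arm can. A call with a gripper value outside its range is refused whole. The fingers move at their own pace and stop on an object; "grip_force" is the grip in N (left out, the last holds). Time passes only in rows, so rows that repeat a pose let the fingers close. It gives the time, the measured TCP pose, the force, the opening and the grip force at its end, in the units of the state.
- ctrl.observe(): the state, without advancing time (a new reading comes with each control period).
- ctrl.snapshot(name): name is "scene" or "top" or "wrist"; returns a dict with "image" (384x512x3 uint8, blue, green, red), "camera_matrix" (3x3 intrinsics, pixels), "origin" and "rotation" of the camera in the world; the wrist camera has in their place "T_tool_cam" (4x4, takes a point from camera to tool coordinates, whose origin is the TCP and whose axes are the flange's). Camera axes: x right, y down, z forward; pixel columns grow to the right and rows downward; lengths in m; the calibration is good to about 2 mm. A picture is of the moment at which its call begins: read the wrist's pose just before it. There is no depth.
- ctrl.sign_off(): hands the job in; it is judged then, once.
The state is a dict: "time_s": time; "q": joint angles; "joint_vel": joint speeds; "tau": joint torques, N m; "eef_pos": TCP position; "tcp_rot": TCP orientation; "ft_force": force on the tool from outside, world axes, zero at the start; "moment": the same for the moment, N m; "finger_gap": opening from 0.0 (shut) to 1.0 (fully open); "grip_force": force on a finger pad.
Only numpy, scipy, OpenCV 4.12 (cv2) and the standard library are available. Lean on these libraries where they do the work, as an engineer would, in place of code of your own. Each camera call takes 0.05 s, during which the arm holds its last target. There are 200 camera calls.

## Working session

There is one attempt and no reset: what is moved stays moved. The work goes in short steps, Python scripts to look and compute and a tool call to move; the robot and the scene stay as the last step left them, time stands still between calls to the robot, and variables do not carry over. Pictures are saved under pics/ and viewed, at most 10 in all, crops included, and the job is handed in when it is done.

Besides the shell and the picture viewer there is one more tool, called after "Request:" by a JSON object that holds its "op" and its "data", one argument or row to a line. carry_out: Moves the arm, as the interface text tells. Its arguments: {"type":"object","properties":{"plan":{"type":"array"},"grip_force":{"type":"number"}},"required":["plan"]}

```bash
mkdir -p pics
cat > h.py <<'E'
import numpy as np,cv2,pickle
from cell import ctrl
def snap(n,f):
    s=ctrl.observe(); d=ctrl.snapshot(n); cv2.imwrite('pics/'+f+'.png',d['image']); d['s']=s
    pickle.dump(d,open('pics/'+f+'.pkl','wb')); return d
def cam(f):
    return pickle.load(open('pics/'+f+'.pkl','rb'))
def ray(d,u,v):
    return d['rotation']@np.linalg.inv(d['camera_matrix'])@np.array([u,v,1.])
def at(d,u,v,z):
    r=ray(d,u,v); o=np.array(d['origin']); return o+r*(z-o[2])/r[2]
def proj(d,p):
    q=d['camera_matrix']@(d['rotation'].T@(np.array(p)-d['origin'])); return q[:2]/q[2]
E
python3 - <<'E'
from h import *
for n in('top','scene'):
    d=snap(n,n+'0'); print(n,d['origin'],d['rotation'].round(3).tolist(),d['camera_matrix'].tolist())
print(d['s'])
E
```

```text
top [0.35218664 0.10586815 1.22503858] [-3.003, -0.001, -1.585] [[368.58663793570423, 0.0, 252.6390618545471], [0.0, 368.58663793570423, 190.55842509923224], [0.0, 0.0, 1.0]]
scene [1.12295917 0.54297342 0.9717114 ] [-2.448, -0.015, 2.214] [[407.2459434193428, 0.0, 252.8819866546518], [0.0, 407.2459434193428, 189.3291406393101], [0.0, 0.0, 1.0]]
{'time_s': 0.05, 'q': array([-1.38959523,  0.43520796,  0.02497492,  1.57408582, -0.01161531,
        1.13401213, -0.07508025]), 'joint_vel': array([-0.00092344, -0.00055933, -0.00052684, -0.00242219,  0.00180343,
        0.00046799, -0.00064843]), 'tau': array([ 2.70144286e-03, -6.69779992e+01,  9.89073962e-01, -3.15494013e+01,
       -6.06852584e-02,  3.75268911e-02,  4.37601580e-05]), 'eef_pos': array([0.17491654, 0.59951432, 0.23995867]), 'tcp_rot': array([-3.14002988e+00,  1.29027262e-04,  2.85773347e+00]), 'ft_force': array([-0.30878071,  1.113207  ,  0.10429261]), 'moment': array([ 0.01889005, -0.00393997,  0.0196996 ]), 'grip_force': 0.0, 'finger_gap': 0.9996865473425658}
```

View pics/top0.png

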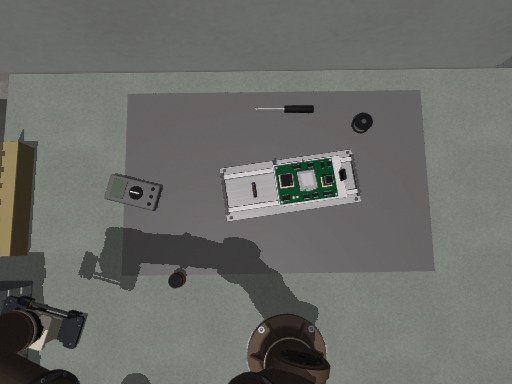

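View pics/scene0.png

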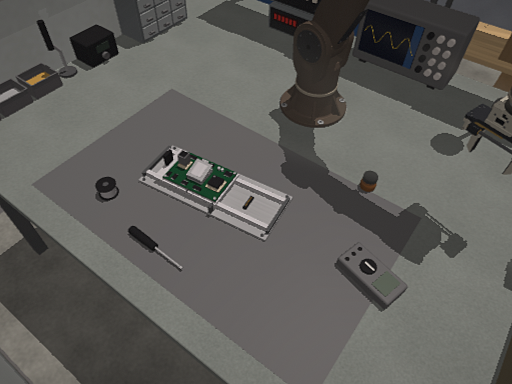

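The top view shows the fixture at about (222–358, 150–220), with the handle at right (345,174), the chip at (288,180), the lid at (308,180) and the relay at (328,180). The spool is at (362,122) and the screwdriver at (290,109). Next I'll enlarge this area.

```bash
cat >> h.py <<'E'
from scipy.spatial.transform import Rotation as Ro
_cam=cam
def cam(f):
    d=_cam(f)
    if 'rotation' in d: d['rotation']=Ro.from_euler('xyz',d['rotation']).as_matrix() if np.size(d['rotation'])==3 else np.array(d['rotation'])
    else:
        s=d['s'];R=Ro.from_euler('xyz',s['tcp_rot']).as_matrix();T=d['T_tool_cam']
        d['rotation']=R@T[:3,:3]; d['origin']=R@T[:3,3]+s['eef_pos']
    return d
E
python3 - <<'E'
from h import *
a=cv2.imread('pics/top0.png')[140:230,215:365]; b=cv2.imread('pics/scene0.png')[140:240,135:295]
cv2.imwrite('pics/c.png',np.vstack([cv2.resize(a,(500,300),interpolation=2),cv2.resize(b,(500,300),interpolation=2)]) if 0 else cv2.resize(a,(800,480),interpolation=cv2.INTER_CUBIC))
d=cam('top0');print(d['rotation'].round(3))
E
```

```text
[[-0.014 -0.99   0.138]
 [-1.     0.014 -0.003]
 [ 0.001 -0.138 -0.99 ]]
```

View pics/c.png

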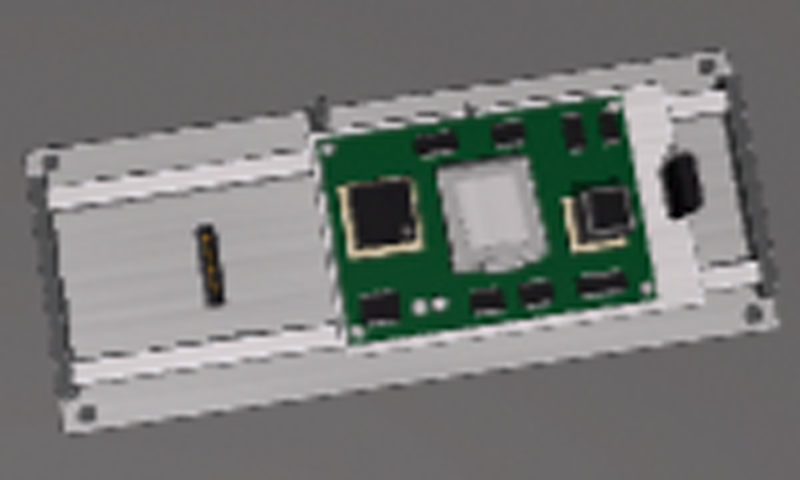

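The enlarged crop shows the plate corners at about (30,152), (722,52), (775,322) and (68,430). The station post is at (318,108) and the carrier pointer at (470,110). The chip is at (383,213), the relay at (605,212), the handle top at (682,175), and the lid has its tab on the lower side.

Run:
```python
from h import *
d=cam('top0')
P=lambda u,v,z:at(d,215+u/5.3333,140+v/5.3333,z)
c=[P(30,152,.01),P(722,52,.01),P(775,322,.01),P(68,430,.01)]
c=np.array(c);print(c.round(4)); ctr=c.mean(0)
print('len',np.linalg.norm(c[0]-c[1]),np.linalg.norm(c[3]-c[2]),np.linalg.norm(c[0]-c[3]),np.linalg.norm(c[1]-c[2]))
y=(c[0]-c[1]+c[3]-c[2]);yaw=np.arctan2(-y[0],y[1]);print('ctr',ctr,'yaw',yaw)
R=Ro.from_euler('z',yaw).as_matrix()
for n,u,v,z in[('handle',682,175,.081),('relay',605,212,.093),('chip',383,213,.062),('station',318,108,.04),('cptr',470,110,.043),('lidc',492,215,.07)]:
    p=P(u,v,z);print(n,p.round(4),(R.T@(p-ctr*[1,1,0])).round(4))
```

```text
[[ 0.5976  0.2087  0.01  ]
 [ 0.6562 -0.23    0.01  ]
 [ 0.4836 -0.2543  0.01  ]
 [ 0.4227  0.1856  0.01  ]]
len 0.4426660323680968 0.44414857727502616 0.17649360256233476 0.17424609608378117
ctr [ 0.54003168 -0.0224986   0.01      ] yaw 0.13523472286515184
handle [ 0.5642 -0.183   0.081 ] [ 0.0023 -0.1623  0.081 ]
relay [ 0.5406 -0.1339  0.093 ] [-0.0145 -0.1105  0.093 ]
chip [ 0.547  -0.0073  0.062 ] [0.0089 0.0141 0.062 ]
station [0.6167 0.0288 0.04  ] [0.0829 0.0405 0.04  ]
cptr [ 0.6135 -0.0643  0.043 ] [ 0.0672 -0.0513  0.043 ]
lidc [ 0.5435 -0.0714  0.07  ] [-0.0031 -0.0489  0.07  ]
```

Request:
{"op": "carry_out", "data": {
  "plan": [
    [0, [365, -670, 80], [0, 0, -1.152]],
    [0, [365, -670, 80], [0, 0, -1.152]],
    [0, [365, -670, 80], [0, 0, -1.152]],
    [0, [365, -670, 80], [0, 0, -1.152]],
    [0, [365, -670, 80], [0, 0, -1.152]],
    [0, [365, -670, 80], [0, 0, -1.152]],
    [0, [365, -670, 80], [0, 0, -1.152]],
    [0, [365, -670, 80], [0, 0, -1.152]],
    [0, [365, -670, 80], [0, 0, -1.152]],
    [0, [365, -670, 80], [0, 0, -1.152]],
    [0, [365, -670, 80], [0, 0, -1.152]],
    [0, [365, -670, 80], [0, 0, -1.152]],
    [0, [365, -670, 80], [0, 0, -1.152]],
    [0, [365, -670, 80], [0, 0, -1.152]],
    [0, [365, -670, 80], [0, 0, -1.152]],
    [0, [365, -670, 80], [0, 0, -1.152]],
    [0, [365, -670, 80], [0, 0, -1.152]],
    [0, [365, -670, 80], [0, 0, -1.152]],
    [0, [365, -670, 80], [0, 0, -1.152]],
    [0, [365, -670, 80], [0, 0, -1.152]]
  ]
}}

```text
time_s: 1.77
eef_pos: [0.5411, -0.0752, 0.321]
tcp_rot: [3.141, 0.003, 1.699]
ft_force: [-0.8, -0.6, 0.7]
finger_gap: 0.004
grip_force: 0.0
```

Run:
```python
from h import *
d=snap('wrist','w1');s=d['s'];print(s['time_s'],s['eef_pos'],s['tcp_rot'],s['ft_force'],s['finger_gap']);print(d['T_tool_cam'].round(3))
cv2.imwrite('pics/w1b.png',cv2.resize(d['image'],(800,600),interpolation=cv2.INTER_CUBIC))
```

```text
1.7667 [ 0.54105749 -0.07523288  0.32099063] [3.14103785e+00 3.02368347e-03 1.69900635e+00] [-0.82763167 -0.59807527  0.65270111] 0.0035928169646320647
[[-0.    -0.965 -0.261  0.07 ]
 [ 1.    -0.     0.     0.   ]
 [-0.    -0.261  0.965 -0.144]
 [ 0.     0.     0.     1.   ]]
```

View pics/w1b.png

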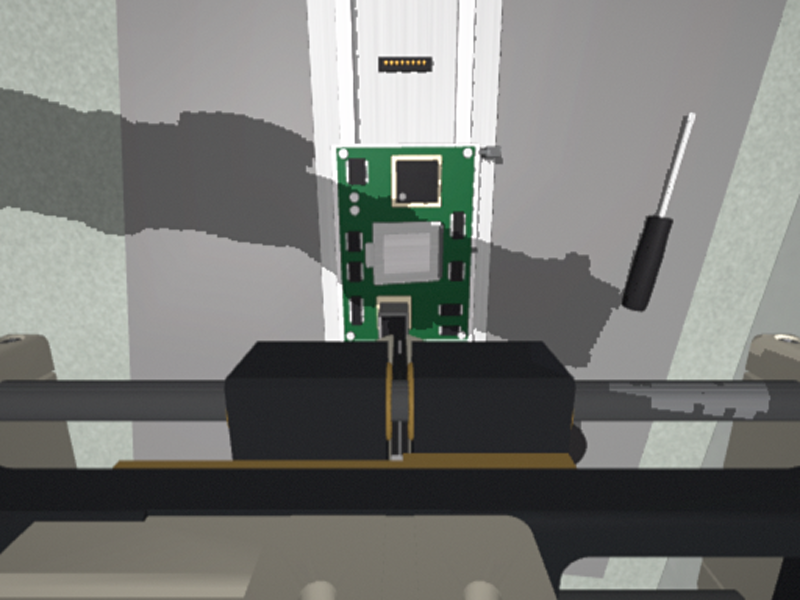

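The wrist view shows the chip at (416,180), the lid at (405,252) with its tab at left, and the relay partly hidden by the fingers at (394,310). I'll back off for a clear view.

Request:
{"op": "carry_out", "data": {
  "plan": [
    [0, [10, -40, 0], [0, 0, 0]],
    [0, [20, -80, -10], [0, 0, 0]],
    [0, [20, -120, -20], [0, 0, 0]],
    [0, [20, -150, -30], [0, 0, 0]],
    [0, [20, -160, -30], [0, 0, 0]],
    [0, [20, -160, -30], [0, 0, 0]],
    [0, [20, -160, -30], [0, 0, 0]],
    [0, [20, -160, -30], [0, 0, 0]]
  ]
}}

```text
time_s: 2.48
eef_pos: [0.5606, -0.2275, 0.2908]
tcp_rot: [3.141, -0.001, 1.708]
ft_force: [-0.2, 0.1, 0.1]
finger_gap: 0.002
grip_force: 0.0
```

Run:
```python
from h import *
d=snap('wrist','w2');s=d['s'];print(s['time_s'],s['eef_pos'],s['tcp_rot'],s['ft_force'])
cv2.imwrite('pics/w2b.png',cv2.resize(d['image'][0:240,140:460],(800,600),interpolation=cv2.INTER_CUBIC))
```

```text
2.4833 [ 0.56062506 -0.22749099  0.29075352] [ 3.14122390e+00 -1.45507810e-03  1.70844045e+00] [-0.22878791  0.1153739   0.06722404]
```

View pics/w2b.png

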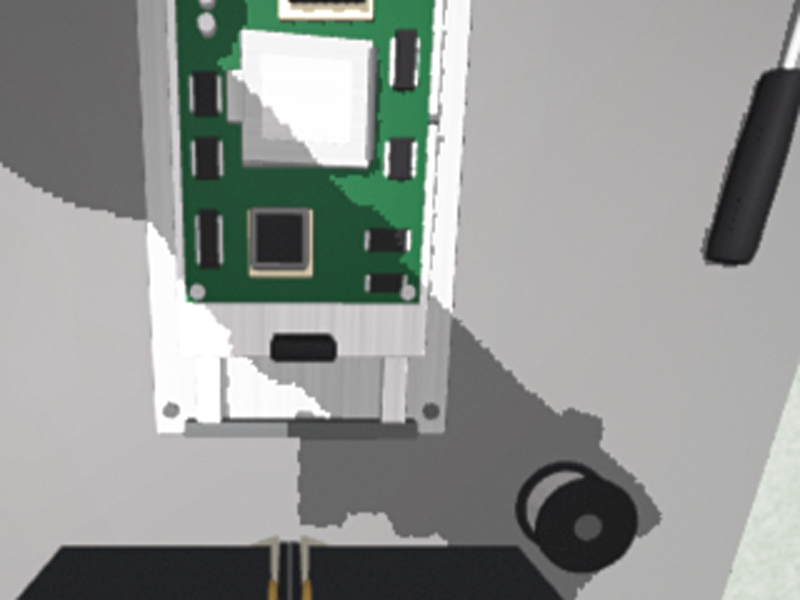

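The crop shows the relay top at (280,239), the handle top at (304,347), and lid corners at (243,30), (373,40), (366,167) and (243,163) with the tab at left. The spool is clear, at (587,522).

Run:
```python
from h import *
d=cam('w2');ctr=np.array([.540,-.0225,0]);R=Ro.from_euler('z',.135).as_matrix()
P=lambda u,v,z:at(d,140+u/2.5,v/2.5,z)
print(d['origin'])
pts=[('corner-+',159,432,.01),('corner++',446,432,.01),('handle',304,347,.081),('relay',280,239,.093),('cptr',437,122,.043),
('lidh1',373,40,.059),('lidh2',366,167,.059)]+[('lidf%d'%k,243,97,.059+.064*np.sin(k/10)) for k in(1,3,5)]
for n,u,v,z in pts:
    p=P(u,v,z);print(n,p.round(4),(R.T@(p-ctr)).round(4))
for a in (30,163): print([np.round(R.T@(P(243,a,z)-ctr),4)[1] for z in(.059,.07,.08,.09)])
d=cam('w1')
P=lambda u,v,z:at(d,u*.64,v*.64,z)
for n,u,v,z in [('chip',416,180,.062),('cptr',472,249,.043),('station',499,154,.04),('lidf',374,252,.059),('lidf',374,252,.079),('lidh',441,252,.059)]:
    p=P(u,v,z);print(n,p.round(4),(R.T@(p-ctr)).round(4))
```

```text
[ 0.551445   -0.15833973  0.4350926 ]
corner-+ [ 0.4842 -0.2587  0.01  ] [-0.0871 -0.2265  0.01  ]
corner++ [ 0.661  -0.2343  0.01  ] [ 0.0914 -0.2262  0.01  ]
handle [ 0.5636 -0.1886  0.081 ] [ 0.001  -0.1677  0.081 ]
relay [ 0.545  -0.1398  0.093 ] [-0.0108 -0.1169  0.093 ]
cptr [ 0.6163 -0.0694  0.043 ] [ 0.0693 -0.0568  0.043 ]
lidh1 [ 0.5764 -0.042   0.059 ] [ 0.0334 -0.0242  0.059 ]
lidh2 [ 0.5824 -0.0981  0.059 ] [ 0.0318 -0.0806  0.059 ]
lidf1 [ 0.5183 -0.0765  0.0654] [-0.0288 -0.0506  0.0654]
lidf3 [ 0.5194 -0.0793  0.0779] [-0.0281 -0.0535  0.0779]
lidf5 [ 0.5204 -0.0819  0.0897] [-0.0274 -0.0562  0.0897]
[np.float64(-0.0201), np.float64(-0.0235), np.float64(-0.0266), np.float64(-0.0297)]
[np.float64(-0.0789), np.float64(-0.0806), np.float64(-0.0821), np.float64(-0.0837)]
chip [ 0.5483 -0.0085  0.062 ] [0.0101 0.0127 0.062 ]
cptr [ 0.6123 -0.0663  0.043 ] [ 0.0657 -0.0531  0.043 ]
station [0.6225 0.0243 0.04  ] [0.088  0.0353 0.04  ]
lidf [ 0.5183 -0.0785  0.059 ] [-0.0291 -0.0526  0.059 ]
lidf [ 0.519  -0.0749  0.079 ] [-0.0279 -0.0491  0.079 ]
lidh [ 0.5808 -0.0705  0.059 ] [ 0.034  -0.0531  0.059 ]
```

Request:
{"op": "carry_out", "data": {
  "plan": [
    [0, [-8, 40, 0], [0, 0, 0]],
    [0, [-17, 80, 0], [0, 0, 0]],
    [0, [-17, 91, -30], [0, 0, 0]],
    [0, [-17, 91, -70], [0, 0, 0]],
    [0, [-17, 91, -110], [0, 0, 0]],
    [0, [-17, 91, -145], [0, 0, 0]],
    [0, [-17, 91, -165], [0, 0, 0]],
    [0, [-17, 91, -175], [0, 0, 0]],
    [0, [-17, 91, -175], [0, 0, 0]],
    [0, [-17, 91, -175], [0, 0, 0]],
    [0, [-17, 91, -175], [0, 0, 0]]
  ]
}}

```text
time_s: 3.45
eef_pos: [0.5443, -0.1389, 0.1174]
tcp_rot: [3.139, 0.001, 1.706]
ft_force: [0.4, 0.5, 0.3]
finger_gap: 0.003
grip_force: 0.0
```

Request:
{"op": "carry_out", "data": {
  "plan": [
    [0, [0, 0, -3], [0, 0, 0]],
    [0, [0, 0, -6], [0, 0, 0]],
    [0, [0, 0, -8], [0, 0, 0]],
    [0, [0, 0, -10], [0, 0, 0]],
    [0, [0, 0, -11], [0, 0, 0]],
    [0, [0, 0, -11], [0, 0, 0]],
    [0, [0, 0, -11], [0, 0, 0]]
  ]
}}

```text
time_s: 4.03
eef_pos: [0.543, -0.139, 0.1047]
tcp_rot: [-3.141, 0.0, 1.706]
ft_force: [0.0, 0.3, 0.6]
finger_gap: 0.003
grip_force: 0.0
```

Request:
{"op": "carry_out", "data": {
  "plan": [
    [0, [0, 0, -1], [0, 0, 0]],
    [0, [0, 0, -2], [0, 0, 0]],
    [0, [0, 0, -3], [0, 0, 0]],
    [0, [0, 0, -3], [0, 0, 0]],
    [0, [0, 0, -3], [0, 0, 0]]
  ]
}}

```text
time_s: 4.45
eef_pos: [0.5432, -0.1391, 0.1022]
tcp_rot: [3.141, -0.0, 1.706]
ft_force: [-1.1, 0.6, 5.4]
finger_gap: 0.006
grip_force: 2.6
```

Contact. I'll keep pressing.

Request:
{"op": "carry_out", "data": {
  "plan": [
    [0, [0, 0, -1], [0, 0, 0]],
    [0, [0, 0, -2], [0, 0, 0]],
    [0, [0, 0, -3], [0, 0, 0]],
    [0, [0, 0, -4], [0, 0, 0]],
    [0, [0, 0, -4], [0, 0, 0]],
    [0, [0, 0, -4], [0, 0, 0]]
  ]
}}

```text
time_s: 4.95
eef_pos: [0.5433, -0.1392, 0.0991]
tcp_rot: [3.14, -0.0, 1.705]
ft_force: [-4.8, 0.8, 16.9]
finger_gap: 0.009
grip_force: 8.8
```

Request:
{"op": "carry_out", "data": {
  "plan": [
    [0, [0, 0, -1], [0, 0, 0]],
    [0, [0, 0, -2], [0, 0, 0]],
    [0, [0, 0, -2], [0, 0, 0]],
    [0, [0, 0, -2], [0, 0, 0]]
  ],
  "grip_force": 30
}}

```text
time_s: 5.28
eef_pos: [0.5436, -0.1396, 0.0987]
tcp_rot: [3.139, -0.001, 1.705]
ft_force: [-11.1, 4.0, 38.8]
finger_gap: 0.008
grip_force: 19.3
```

Request:
{"op": "carry_out", "data": {
  "plan": [
    [0, [0, 0, 20], [0, 0, 0]],
    [0, [0, 0, 40], [0, 0, 0]],
    [0, [0, 30, 50], [0, 0, 0]],
    [0, [3, 65, 50], [0, 0, 0]],
    [0, [5, 100, 50], [0, 0, 0]],
    [0, [5, 131, 50], [0, 0, 0]],
    [0, [5, 131, 30], [0, 0, 0]],
    [0, [5, 131, 5], [0, 0, 0]],
    [0, [5, 131, -10], [0, 0, 0]],
    [0, [5, 131, -14], [0, 0, 0]],
    [0, [5, 131, -14], [0, 0, 0]],
    [0, [5, 131, -14], [0, 0, 0]]
  ]
}}

```text
time_s: 6.28
eef_pos: [0.5484, -0.0084, 0.0823]
tcp_rot: [3.141, 0.0, 1.705]
ft_force: [0.5, 0.7, 0.8]
finger_gap: 0.006
grip_force: 0.0
```

Run:
```python
from h import *
s=ctrl.observe();print(s['eef_pos'],s['ft_force'])
```

```text
[ 0.54835317 -0.00841096  0.08228341] [0.52903013 0.72125725 0.79467791]
```

Home is expected at TCP z of about 0.0695.

Request:
{"op": "carry_out", "data": {
  "plan": [
    [0, [0, 0, -2], [0, 0, 0]],
    [0, [0, 0, -4], [0, 0, 0]],
    [0, [0, 0, -6], [0, 0, 0]],
    [0, [0, 0, -8], [0, 0, 0]],
    [0, [0, 0, -10], [0, 0, 0]],
    [0, [0, 0, -11], [0, 0, 0]],
    [0, [0, 0, -12], [0, 0, 0]],
    [0, [0, 0, -12], [0, 0, 0]],
    [0, [0, 0, -12], [0, 0, 0]]
  ]
}}

```text
time_s: 7.03
eef_pos: [0.5485, -0.008, 0.0703]
tcp_rot: [3.141, -0.0, 1.706]
ft_force: [-1.3, -0.0, 5.7]
finger_gap: 0.005
grip_force: 3.0
```

Request:
{"op": "carry_out", "data": {
  "plan": [
    [0, [0, 0, -1], [0, 0, 0]],
    [0, [0, 0, -2], [0, 0, 0]],
    [0, [0, 0, -3], [0, 0, 0]],
    [0, [0, 0, -3], [0, 0, 0]],
    [0, [0, 0, -3], [0, 0, 0]]
  ]
}}

```text
time_s: 7.45
eef_pos: [0.5487, -0.008, 0.0697]
tcp_rot: [3.139, -0.002, 1.705]
ft_force: [-11.6, 1.3, 40.6]
finger_gap: -0.002
grip_force: 20.6
```

Request:
{"op": "carry_out", "data": {
  "plan": [
    [0, [0, 0, 20], [0, 0, 0]],
    [0, [0, 0, 50], [0, 0, 0]],
    [0, [-9, -35, 50], [0, 0, 0]],
    [0, [-18, -69, 50], [0, 0, 0]],
    [0, [-18, -69, 45], [0, 0, 0]],
    [0, [-18, -69, 40], [0, 0, 0]],
    [0, [-18, -69, 35], [0, 0, 0]],
    [0, [-18, -69, 30], [0, 0, 0]],
    [0, [-18, -69, 26], [0, 0, 0]],
    [0, [-18, -69, 22], [0, 0, 0]],
    [0, [-18, -69, 18], [0, 0, 0]],
    [0, [-18, -69, 15], [0, 0, 0]],
    [0, [-18, -69, 12], [0, 0, 0]],
    [0, [-18, -69, 10], [0, 0, 0]],
    [0, [-18, -69, 10], [0, 0, 0]]
  ]
}}

```text
time_s: 8.7
eef_pos: [0.5292, -0.0765, 0.0761]
tcp_rot: [-3.14, -0.001, 1.706]
ft_force: [-0.2, 0.1, -0.6]
finger_gap: 0.01
grip_force: 0.0
```

Request:
{"op": "carry_out", "data": {
  "plan": [
    [0, [0, 0, -1], [0, 0, 0]],
    [0, [0, 0, -2], [0, 0, 0]],
    [0, [0, 0, -3], [0, 0, 0]],
    [0, [0, 0, -4], [0, 0, 0]],
    [0, [0, 0, -5], [0, 0, 0]],
    [0, [0, 0, -5], [0, 0, 0]],
    [0, [0, 0, -5], [0, 0, 0]]
  ]
}}

```text
time_s: 9.28
eef_pos: [0.5297, -0.0768, 0.0726]
tcp_rot: [-3.141, -0.001, 1.706]
ft_force: [-7.6, 1.7, 18.5]
finger_gap: 0.001
grip_force: 9.5
```

Run:
```python
from h import *
d=snap('scene','s2');print(d['s']['moment'])
cv2.imwrite('pics/s2b.png',cv2.resize(d['image'][130:230,130:270],(784,560),interpolation=cv2.INTER_CUBIC))
```

```text
[0.33299752 1.75828505 0.03475486]
```

View pics/s2b.png

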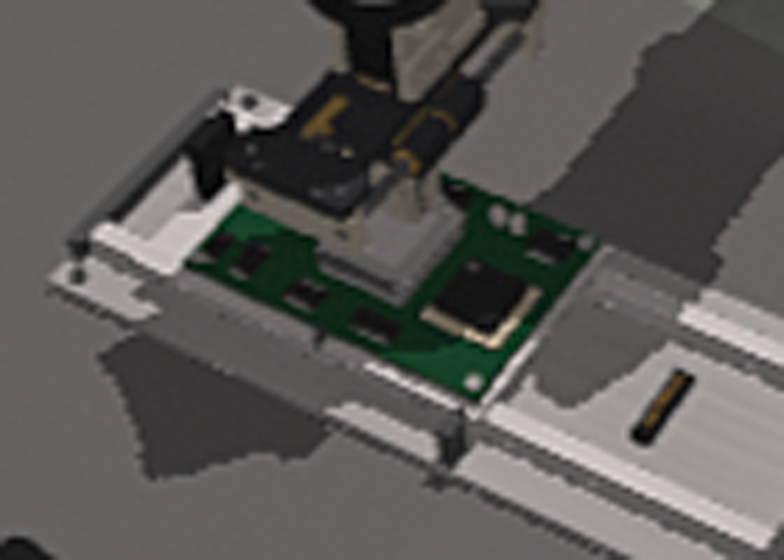

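The fingers are on the shut lid at about (410,230) and the chip looks seated in its socket at (482,300). Tip height is 58.6 mm, which matches a shut lid. I'll press a touch harder and then lift.

Request:
{"op": "carry_out", "data": {
  "plan": [
    [0, [0, 0, -1], [0, 0, 0]],
    [0, [0, 0, -2], [0, 0, 0]],
    [0, [0, 0, -2], [0, 0, 0]],
    [0, [0, 0, -2], [0, 0, 0]]
  ]
}}

```text
time_s: 9.67
eef_pos: [0.5297, -0.0769, 0.0718]
tcp_rot: [3.141, -0.002, 1.705]
ft_force: [-13.3, 2.8, 38.5]
finger_gap: 0.005
grip_force: 19.3
```

Request:
{"op": "carry_out", "data": {
  "plan": [
    [0, [0, 0, 20], [0, 0, 0]],
    [0, [0, 0, 50], [0, 0, 0]],
    [0, [0, 0, 80], [0, 0, 0]],
    [0, [10, -30, 110], [0, 0, 0]],
    [0, [20, -70, 130], [0, 0, 0]],
    [0, [30, -105, 130], [0, 0, 0]],
    [0, [40, -140, 130], [0, 0, 0]],
    [0, [41, -155, 130], [0, 0, 0]],
    [0, [41, -155, 130], [0, 0, 0]],
    [0, [41, -155, 130], [0, 0, 0]],
    [0, [41, -155, 130], [0, 0, 0]]
  ]
}}

```text
time_s: 10.58
eef_pos: [0.5712, -0.2307, 0.1993]
tcp_rot: [-3.141, -0.001, 1.707]
ft_force: [-0.4, 0.5, -0.3]
finger_gap: 0.004
grip_force: 0.0
```

Run:
```python
from h import *
d=snap('wrist','w3');s=d['s'];print(s['time_s'],s['eef_pos'],s['tcp_rot'],s['ft_force'])
cv2.imwrite('pics/w3b.png',cv2.resize(d['image'][0:240,140:460],(800,600),interpolation=cv2.INTER_CUBIC))
```

```text
10.5833 [ 0.5711687  -0.23066639  0.19931191] [-3.14139904e+00 -1.03073973e-03  1.70674951e+00] [-0.42078696  0.453402   -0.26028316]
```

View pics/w3b.png

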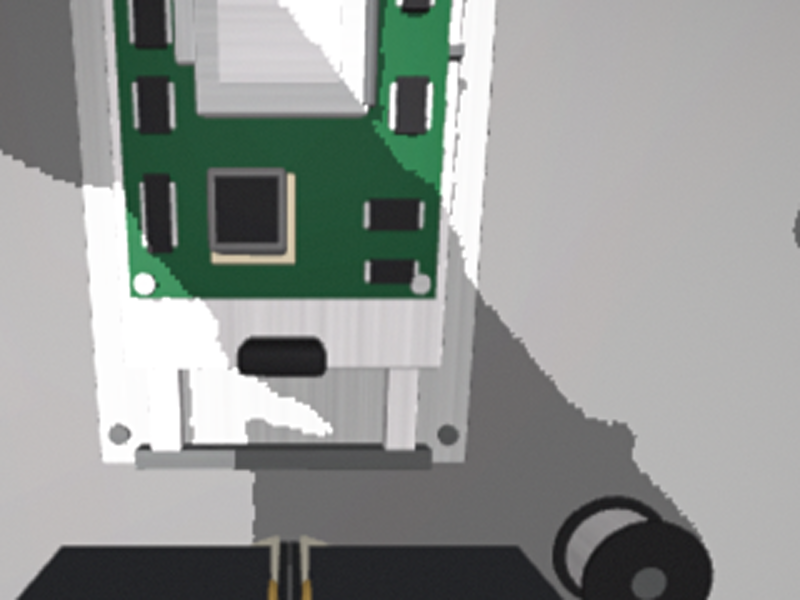

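The lid is level, with its near edge flat at row 115. The handle top is at (282,356), the carrier pointer at (462,52) and the relay at (247,208). I'll measure these more closely.

Run:
```python
from h import *
d=cam('w3');R=Ro.from_euler('z',.135).as_matrix()
P=lambda u,v,z:at(d,140+u/2.5,v/2.5,z)
c1,c2=P(103,462,.01),P(464,462,.01);print(c1,c2,np.linalg.norm(c1-c2),np.arctan2(*(c2-c1)[[1,0]]))
ctr=(c1+c2)/2+R@[0,.225,0]; ctr[2]=0;print('ctr',ctr)
for n,u,v,z in [('handle',282,356,.081),('relay',247,209,.085),('cptr',462,52,.043),('hfarL',240,340,.081),('hnearbottom',282,376,.081)]:
    p=P(u,v,z);print(n,p.round(4),(R.T@(p-ctr)).round(4))
d=cam('s2')
for n,u,v,z in [('station',460,415,.04),('cptr',322,335,.043)]:
    p=at(d,130+u/5.6,130+v/5.6,z);print(n,p.round(4),(R.T@(p-ctr)).round(4))
```

```text
[ 0.48300507 -0.25909062  0.01      ] [ 0.65959037 -0.2350136   0.01      ] 0.1782191749053173 0.13551221280573542
ctr [ 0.5410149  -0.02409931  0.        ]
handle [ 0.5634 -0.1884  0.081 ] [ 0.     -0.1658  0.081 ]
relay [ 0.5445 -0.1392  0.085 ] [-0.012  -0.1145  0.085 ]
cptr [ 0.6167 -0.0681  0.043 ] [ 0.0691 -0.0537  0.043 ]
hfarL [ 0.5471 -0.1847  0.081 ] [-0.0156 -0.1599  0.081 ]
hnearbottom [ 0.5643 -0.1958  0.081 ] [ 0.     -0.1733  0.081 ]
station [0.6101 0.0296 0.04  ] [0.0757 0.0439 0.04  ]
cptr [ 0.6154 -0.0611  0.043 ] [ 0.0688 -0.0466  0.043 ]
```

Request:
{"op": "carry_out", "data": {
  "plan": [
    [0, [-4, 12, -30], [0, 0, 0]],
    [0, [-4, 12, -65], [0, 0, 0]],
    [0, [-4, 12, -100], [0, 0, 0]],
    [0, [-4, 12, -130], [0, 0, 0]],
    [0, [-4, 12, -137], [0, 0, 0]],
    [0, [-4, 12, -137], [0, 0, 0]],
    [0, [-4, 12, -137], [0, 0, 0]],
    [0, [-4, 12, -137], [0, 0, 0]]
  ]
}}

```text
time_s: 11.3
eef_pos: [0.5684, -0.2203, 0.0648]
tcp_rot: [3.139, 0.001, 1.706]
ft_force: [-0.2, -0.2, 0.1]
finger_gap: 0.008
grip_force: 0.0
```

Request:
{"op": "carry_out", "data": {
  "plan": [
    [0, [0, 3, 0], [0, 0, 0]],
    [0, [-1, 6, 0], [0, 0, 0]],
    [0, [-1, 8, 0], [0, 0, 0]],
    [0, [-1, 10, 0], [0, 0, 0]],
    [0, [-2, 12, 0], [0, 0, 0]],
    [0, [-2, 14, 0], [0, 0, 0]],
    [0, [-2, 16, 0], [0, 0, 0]],
    [0, [-2, 18, 0], [0, 0, 0]],
    [0, [-3, 20, 0], [0, 0, 0]],
    [0, [-3, 20, 0], [0, 0, 0]]
  ]
}}

```text
time_s: 12.13
eef_pos: [0.5642, -0.2009, 0.063]
tcp_rot: [3.141, 0.002, 1.705]
ft_force: [-0.3, -1.6, 1.5]
finger_gap: 0.002
grip_force: 1.3
```

Request:
{"op": "carry_out", "data": {
  "plan": [
    [0, [-1, 5, 0], [0, 0, 0]],
    [0, [-1, 10, 0], [0, 0, 0]],
    [0, [-2, 15, 0], [0, 0, 0]],
    [0, [-3, 20, 0], [0, 0, 0]],
    [0, [-3, 25, 0], [0, 0, 0]],
    [0, [-4, 30, 0], [0, 0, 0]],
    [0, [-5, 35, 0], [0, 0, 0]],
    [0, [-5, 40, 0], [0, 0, 0]],
    [0, [-6, 45, 0], [0, 0, 0]],
    [0, [-7, 50, 0], [0, 0, 0]],
    [0, [-7, 54, 0], [0, 0, 0]],
    [0, [-8, 58, 0], [0, 0, 0]],
    [0, [-8, 61, 0], [0, 0, 0]],
    [0, [-9, 64, 0], [0, 0, 0]],
    [0, [-9, 66, 0], [0, 0, 0]],
    [0, [-9, 68, 0], [0, 0, 0]],
    [0, [-9, 69, 0], [0, 0, 0]],
    [0, [-10, 70, 0], [0, 0, 0]],
    [0, [-10, 70, 0], [0, 0, 0]]
  ]
}}

```text
time_s: 13.72
eef_pos: [0.5547, -0.1309, 0.0631]
tcp_rot: [3.14, 0.002, 1.705]
ft_force: [2.2, -4.6, -0.0]
finger_gap: 0.003
grip_force: 2.1
```

Run:
```python
from h import *
d=snap('top','t3');e=snap('wrist','w4')
a=cv2.resize(d['image'][150:220,250:320],(600,600),interpolation=cv2.INTER_CUBIC)
b=cv2.resize(d['image'][140:220,215:365],(800,426),interpolation=cv2.INTER_CUBIC)
cv2.imwrite('pics/t3b.png',b); print(e['s']['eef_pos'])
cv2.imwrite('pics/w4b.png',cv2.resize(e['image'],(800,600)))
```

```text
[ 0.55466989 -0.13081786  0.06307417]
```

View pics/w4b.png

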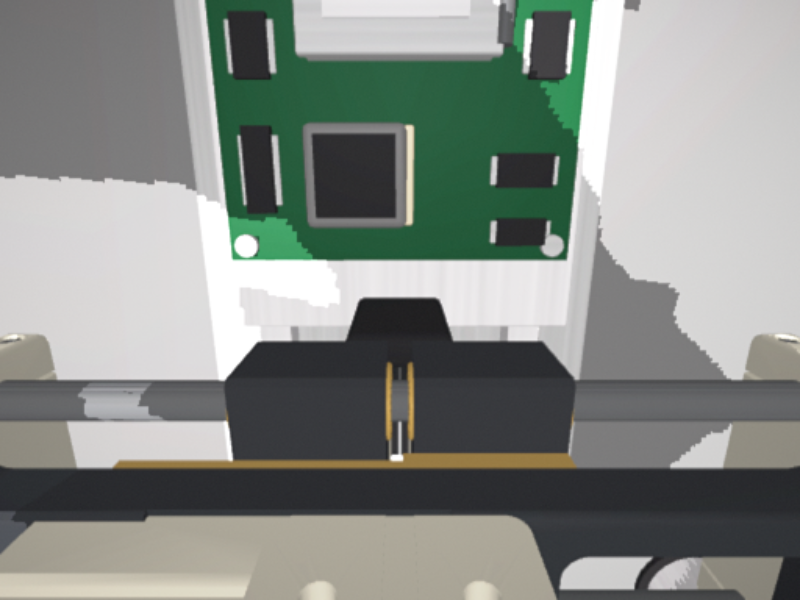

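The pointers are out of the wrist view, which has the handle at (400,320) and the relay at (355,175). By dead reckoning the carrier is at about 0.113 m, so I'll creep the rest.

Request:
{"op": "carry_out", "data": {
  "plan": [
    [0, [0, 2, 0], [0, 0, 0]],
    [0, [-1, 4, 0], [0, 0, 0]],
    [0, [-1, 6, 0], [0, 0, 0]],
    [0, [-1, 8, 0], [0, 0, 0]],
    [0, [-1, 9, 0], [0, 0, 0]],
    [0, [-1, 10, 0], [0, 0, 0]],
    [0, [-1, 10, 0], [0, 0, 0]],
    [0, [-1, 10, 0], [0, 0, 0]]
  ]
}}

```text
time_s: 14.48
eef_pos: [0.5532, -0.1202, 0.0629]
tcp_rot: [3.141, 0.0, 1.705]
ft_force: [1.0, -2.9, 2.8]
finger_gap: 0.003
grip_force: 1.8
```

Run:
```python
from h import *
d=snap('top','t4');e=snap('scene','s4');print(e['s']['eef_pos'],e['s']['ft_force'])
a=cv2.resize(d['image'][145:195,240:310],(560,400),interpolation=cv2.INTER_CUBIC)
b=cv2.resize(e['image'][180:220,180:250],(560,320)[:2],interpolation=cv2.INTER_CUBIC)
cv2.imwrite('pics/c4.png',np.vstack([a[:280],b]))
```

```text
[ 0.5531862  -0.12015761  0.06295052] [ 1.3533675  -3.85388608  2.93728729]
```

View pics/c4.png

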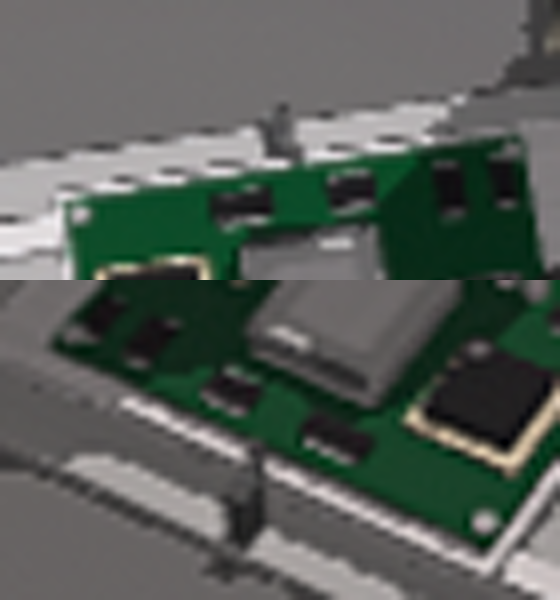

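In the top half, the post is at (280,125) and the carrier pointer at about (297,155). In the lower half, the carrier pointer is at (257,455) and the post tip at (247,488).

Run:
```python
from h import *
ctr=np.array([.541,-.0241,0]);R=Ro.from_euler('z',.1352).as_matrix();e=R[:,1]
s4=cam('s4');t4=cam('t4')
F=lambda p:(R.T@(p-ctr)).round(4)
for n,u,v,z in [('cp',297,155,.043),('st',278,130,.04),('holeL',80,215,.043),('holeR',513,150,.043)]: print('top',n,F(at(t4,240+u/8,145+v/8,z)))
for n,u,v,z in [('cp',257,458,.043),('st',245,490,.04),('st2',245,498,.04)]: print('sc',n,F(at(s4,180+u/8,180+(v-280)/8,z)))
for nm,c in(('top0',cam('top0')),):
    print(F(at(c,215+318/5.3333,140+112/5.3333,.04)),F(at(c,215+470/5.333,140+110/5.3333,.043)))
print('tcp',F(s4['s']['eef_pos']))
# predicted pixel of pointers at carrier .130 in both cams
for c,o,dy in((t4,(240,145),0),(s4,(180,180),280)):
    for v in(.12,.13): print(v,((proj(c,ctr+R@[.069,-.09+v,.043])-o)*8+[0,dy]).round(1))
    print('st',((proj(c,ctr+R@[.076,.04,.04])-o)*8+[0,dy]).round(1))
```

```text
top cp [0.0667 0.0366 0.043 ]
top st [0.0788 0.0424 0.04  ]
top holeL [0.0552 0.128  0.043 ]
top holeR [ 0.0557 -0.0511  0.043 ]
sc cp [0.0719 0.0416 0.043 ]
sc st [0.0844 0.0443 0.04  ]
sc st2 [0.0875 0.0463 0.04  ]
[0.0797 0.0426 0.04  ] [ 0.0665 -0.0496  0.043 ]
tcp [-0.0009 -0.0968  0.063 ]
0.12 [312.1 147.2]
0.13 [287.9 150.8]
st [284.8 135.8]
0.12 [234.4 439.9]
0.13 [257.7 450.7]
st [247.7 469.1]
```

Request:
{"op": "carry_out", "data": {
  "plan": [
    [0, [0, 1, 0], [0, 0, 0]],
    [0, [0, 2, 0], [0, 0, 0]],
    [0, [0, 3, 0], [0, 0, 0]],
    [0, [0, 3, 0], [0, 0, 0]],
    [0, [0, 3, 0], [0, 0, 0]]
  ]
}}

```text
time_s: 15.0
eef_pos: [0.5527, -0.116, 0.0624]
tcp_rot: [-3.141, -0.001, 1.707]
ft_force: [0.4, -0.4, -0.1]
finger_gap: 0.008
grip_force: 0.0
```

Request:
{"op": "carry_out", "data": {
  "plan": [
    [0, [0, 0.5, 0], [0, 0, 0]],
    [0, [0, 1, 0], [0, 0, 0]],
    [0, [0, 1, 0], [0, 0, 0]],
    [0, [0, 1, 0], [0, 0, 0]]
  ]
}}

```text
time_s: 15.33
eef_pos: [0.5528, -0.1158, 0.0626]
tcp_rot: [-3.141, -0.0, 1.706]
ft_force: [-0.8, -0.6, -0.1]
finger_gap: 0.006
grip_force: 0.4
```

The force dropped to zero at an estimated 0.128 m, so the carrier has snapped in. I'll back off and check.

Request:
{"op": "carry_out", "data": {
  "plan": [
    [0, [1, -10, 0], [0, 0, 0]],
    [0, [3, -20, 0], [0, 0, 0]],
    [0, [5, -35, 20], [0, 0, 0]],
    [0, [7, -50, 55], [0, 0, 0]],
    [0, [9, -70, 90], [0, 0, 0]],
    [0, [9, -70, 130], [0, 0, 0]],
    [0, [9, -70, 150], [0, 0, 0]],
    [0, [9, -70, 150], [0, 0, 0]],
    [0, [9, -70, 150], [0, 0, 0]]
  ]
}}

```text
time_s: 16.08
eef_pos: [0.5626, -0.1873, 0.214]
tcp_rot: [3.139, 0.001, 1.705]
ft_force: [0.0, 0.0, -0.3]
finger_gap: 0.004
grip_force: 0.0
```

Run:
```python
from h import *
d=snap('top','t5');e=snap('scene','s5')
from scipy.optimize import minimize_scalar
# shift of carrier s4->s5, t4->t5 by optical flow on board texture
R=Ro.from_euler('z',.1352).as_matrix()
for a,b,box in(('t4','t5',(155,185,250,290)),('s4','s5',(195,225,205,245))):
    A=cv2.imread(f'pics/{a}.png',0);B=cv2.imread(f'pics/{b}.png',0);c=cam(b)
    y0,y1,x0,x1=box;m=np.zeros_like(A);m[y0:y1,x0:x1]=255
    p=cv2.goodFeaturesToTrack(A,40,.03,3,mask=m);q,st,_=cv2.calcOpticalFlowPyrLK(A,B,p,None,winSize=(9,9))
    dy=[(R.T@(at(c,*v[0],.045)-at(c,*u[0],.045)))[1]*1e3 for u,v,s in zip(p,q,st) if s[0]]
    print(a,np.percentile(dy,[10,25,50,75,90]).round(2))
a=cv2.resize(d['image'][145:180,240:310],(560,280),interpolation=cv2.INTER_CUBIC)
b=cv2.resize(e['image'][180:220,180:250],(560,320),interpolation=cv2.INTER_CUBIC)
cv2.imwrite('pics/c5.png',np.vstack([a,b]))
```

```text
t4 [-90.56 -84.12  -0.13   3.6    4.39]
s4 [-0.06  0.04  1.38  4.6   5.28]
```

View pics/c5.png

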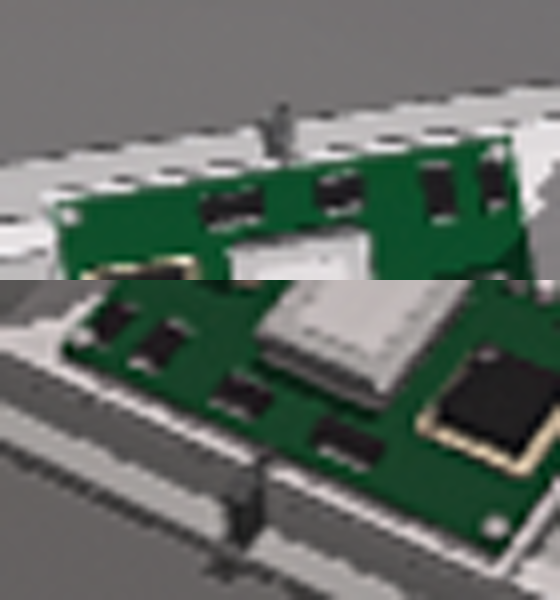

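The two pointers now look aligned: in the top half the post is at (280,125) and the carrier pointer at (285,157). The board moved about 5 mm while the finger moved 4.2 mm, which fits a click. I'll check numerically from directly above.

Request:
{"op": "carry_out", "data": {
  "plan": [
    [0, [15, 35, 0], [0, 0, 0]],
    [0, [30, 70, 0], [0, 0, 0]],
    [0, [40, 97, 0], [0, 0, 0]],
    [0, [40, 97, 0], [0, 0, 0]],
    [0, [40, 97, 0], [0, 0, 0]],
    [0, [40, 97, 0], [0, 0, 0]],
    [0, [40, 97, 0], [0, 0, 0]]
  ]
}}

```text
time_s: 16.77
eef_pos: [0.6012, -0.0905, 0.2121]
tcp_rot: [-3.14, 0.001, 1.704]
ft_force: [-0.7, 0.2, 0.4]
finger_gap: 0.002
grip_force: 0.0
```

Run:
```python
from h import *
snap('wrist','w6');d=cam('w6');ctr=np.array([.541,-.0241,0]);R=Ro.from_euler('z',.1352).as_matrix()
g=cv2.cvtColor(d['image'],6)
# rectify onto z=.042 plane in the fixture frame, 0.5 mm/px: columns = y 0.015..0.065, rows = x .058...096
ys=np.arange(.020,.0605,.001);xs=np.arange(.058,.096,.002)
for x in xs:
    px=np.float32([proj(d,ctr+R@[x,y,.042]) for y in ys])
    print(int(round(x*1e3)),' '.join('%3d'%v for v in cv2.remap(g,px[None,:,0],px[None,:,1],1)[0]))
```

```text
58 161 176 177 177 171 159 164 161 122 104 103 104 104 104 106 105 104 104 105 105 104 105 104 104 104 105 104 105 104 104 106 105 103 104 101 103 102 101 102 105 103
60 100 101 100 100 100 100 101 101 101 102 103 102 103 102 103 104 103 103 103 104 105 104 104 104 104 104 104 103 104 104 104 103 103 104 103 103 103 103 102 103 103
62 102 103 103 102 103 103 102 102 102 103 103 103 103 102 101 101 102 103 103 102 102 102 102 102 102 102 101 101 101 101 102 101 103 101 102 102 101 102 102 102 103
64 154 154 154 155 154 155 162 173 175 175 177 177 176 174 173 165 142 116 108 126 128 134 149 161 173 183 183 183 182 185 185 181 163 163 163 165 163 166 165 159 156
66 229 229 231 230 231 235 246 255 255 255 255 255 255 255 255 236 175 122 111 139 144 175 221 243 252 255 255 255 255 255 255 255 245 243 243 243 244 244 244 245 241
68 252 252 252 252 252 252 252 252 252 252 253 253 253 253 253 231 167 113 108 135 142 179 232 251 252 252 252 252 252 252 253 253 253 254 254 254 254 254 254 255 255
70 160 159 159 158 159 160 159 160 159 161 160 160 160 161 161 151 123  99 102 112 125 142 148 149
[... 1372 characters left out ...]
 149 153 158 160 164 168 171 164
88 178 178 179 178 179 176 150 103  98  99 100 101 100  96  93 103 121 129 130 130 131 133 135 142 162 177 177 168 166 168 171 179 179 179 179 179 179 178 178 178 176
90 179 178 179 178 175 151 108  98 100 100  99  98  99  99 100 112 146 178 179 179 179 179 179 179 179 179 179 178 179 179 178 179 178 178 177 178 178 178 177 178 178
92 178 179 179 179 176 149 103  99 100  99 109 122 123 123 143 175 178 178 178 178 177 177 177 178 177 177 177 178 177 178 178 177 177 177 178 176 178 178 177 178 178
94 179 178 178 179 178 174 170 169 150 123 146 178 180 178 176 178 178 178 178 178 178 178 178 177 177 177 176 177 177 177 177 177 177 178 177 176 176 177 176 176 176
```

The rectified view puts the carrier pointer's top at y ≈ 39–40 mm and the post's top (35–44 mm) centred on about 39.5 mm. They are aligned within about 1 mm, and the arm is clear.

```bash
python3 -c "
from cell import ctrl
print(ctrl.sign_off())"
```

```text
the job is handed in; nothing more can be done
None
```

The job is handed in, but sign-off gave no verdict: relay and chip pressed to a hard stop, lid shut, and the carrier clicked into the station with pointers within about 1 mm by camera, arm clear.

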